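# Free the display claw head with the forked key

### The arm

A 6-joint arm with a two-finger parallel gripper is mounted at the origin on the work surface. World frame = base frame: x ahead of the robot, y to its left, z up, the work surface at z = 0. Lengths are in mm, angles in degrees, forces in N, time in s.
With the tool pointing down it reaches from about 275 to 775 mm from the base axis. Payload 14.6 kg.
Tool frame: the origin (TCP) lies between the finger pads; the fingertips stand 17 mm ahead of it and the grasp point (between the pads) lies 2 mm behind it (bot.finger_overhang is the distance from the TCP to the fingertips, in mm); z points along the fingers, y is the direction in which the jaws open and shut (so a half turn about z gives the same grasp; the last joint's range is limited). The gripper opens to 85 mm and grips with 20 to 120 N. Pads are 22 mm wide; open, the fingers measure 114 mm over their backs; the gripper's body (76 mm by 85 mm) begins 54 mm behind the grasp point. The pads swing forward as they close: fully open they stand 13 mm farther back than shut.
Start: joints at [-76.278, 15.075, -2.767, 72.158, 0, 81.102], TCP at [201.922, -484.619, 248.278] pointing down, gripper open.
Joint ranges: [-151.79, 151.79], [-50.71, 97.33], [-67.44, 78.34], [-121.81, 120.89], [-77.56, 73.72], [-180, 180]. Speed limits (degrees/s): [108.29, 108.29, 147.25, 159.86, 180, 180].

### API

Orientations are given as [roll, pitch, yaw] about the fixed x, y, z axes, in that order (R = Rz(yaw) Ry(pitch) Rx(roll)).
In Python, from workcell import monitor, imaging, bot gives the robot as it stands.
- The arm moves only by the tool step_arm, never from a script. Its argument "deltas" is a list of rows, each an object with "xyz": the shift along the tool's x, y, z in units of 40 mm (1.0 is 40 mm), a list of three; "delta_rot": the turn, a rotation vector about the tool's x, y, z in units of 5 degrees (1.0 is 5 degrees), a list of three; "fingers": the opening, from -1 (shut) to 1 (fully open). A call has 1 to 12 rows; each row is the pose to reach, as a shift and turn from the pose commanded when the call began, along the tool's axes at that moment; what a row does not reach only later rows make up. A row lasts 1/12 s, in which the tool goes at most 41.7 mm and 7.16 degrees, less where a joint would pass 70% of its speed; a pose out of reach is approached as far as the arm can. A call with a gripper value outside its range is refused whole. The fingers move at their own pace and stop on an object; the grip force is fixed at half the most. Time passes only in rows, so rows that repeat a pose let the fingers close. It gives the time, the measured TCP pose, the force and the opening at its end, in the units of the state.
- monitor.observe(): the state, without advancing time (a new reading comes with each control period).
- imaging.read_camera(name): name is "scene" or "top"; returns a dict with "frame" (420x560x3 uint8, red, green, blue), "fx", "fy", "cx", "cy" (pixels), "R" (3x3) and "t" (3): a world point X has camera coordinates R X + t. Camera axes: x right, y down, z forward; pixel columns grow to the right and rows downward; lengths in mm; the calibration is good to about 2 mm. A picture is of the moment at which its call begins. There is no depth.
- bot.hand_in(): hands the job in, once; it reports no verdict.
The state is a dict: "clock": time; "joints": joint angles; "joint_vel": joint speeds; "joint_torque": joint torques, N m; "tool_pos": TCP position; "eef_rot": TCP orientation; "wrist_force": force on the tool from outside, world axes, zero at the start; "torque": the same for the moment, N m; "width": finger opening in mm.
Only numpy, scipy, OpenCV 4.12 (cv2) and the standard library are available. Lean on these libraries where they do the work, as an engineer would, in place of code of your own. Each camera call takes 0.05 s, during which the arm holds its last target.

### The job

Take the yellow forked key from its black stand and, gently, push the brass crosspiece of the red display dock's spring bar sideways with the fork, away from the orange claw head, feeling for the place where the fork goes down astride the bar, until the head pops up. Then put the key back in its stand and lay the orange claw head the right way up in the open cardboard carton, leaving everything else on the counter where it is.

Things in the scene. Friction and masses are not known exactly. Their poses are not given: they have to be found in the camera images.
- dock: Red display dock fixed to the counter, 80 (x) x 88 (y) x 46 mm high on a dark foot plate 92 x 100 mm. Origin on the counter under the middle of the claw head seated in it. Open channel along x: y -13.5 to 13.5 mm. Beside it an open well, x -18 to 18, y 20 to 56 mm, floor z = 12, rim z = 46 mm, shows the spring bar and its crosspiece. Wall between them: y 13.5 to 20 mm.
- well (a point): Point fixed on the dock at x = 0, y = 26, z = 46 mm of its frame: level with the rim, mid-way over the 12 mm gap (y 20 to 32 mm) between the channel wall and the resting crosspiece, where the fork goes down astride the rod. The rod's own x is NOT this point's: it lies anywhere within 5 mm to either side along the dock's x, new each time; the fork straddles it within 2 mm.
- bar (a joint): Travel (m) of the spring bar to the dock's +y; 0 at rest, hard stop 13.5 mm, head let go at 9 to 12 mm. Rod 8 mm thick along y, axis 30 mm up, tip 10 mm inside the head's cross hole. Brass crosspiece 24 (x) x 4 (y) x 8 mm (z 26 to 34), near face y = 32 mm, top level with the rod's: tines must be below z = 30 to push it. Spring 2 to 7 N plus 1 to 2 N friction; springs back.
- key_grip (a point): Middle of the forked key's yellow handle, 88 mm above its tine ends. The key stands tines down; z up, blade wide along x, thin along y; same turned half round. Handle 26 (x) x 18 (y) x 66 mm high, best gripped across y.
- key: The forked key, 100 g, 110 mm long; origin between the ends of its tines, axes as for key_grip. Two tines 5 mm wide (x), 4 mm thick (y), 34 mm long with a 12 mm gap between them, 22 mm over both. Guard plate 44 (x) x 16 (y) x 4 mm, underside 40 mm above the tine ends.
- stand: Black key stand fixed to the counter, 70 (x) x 50 (y) x 55 mm high, origin under its centre. Slot in its top 30 (x) x 12 mm (y), down to z = 8 mm. The key stands in it, axes along the stand's, guard plate resting on the top: tine ends 15 mm and key_grip 103 mm above the counter.
- head_grip (a point): Point 26 mm above the underside of the orange block of the claw head, on its middle; z up, the claw points to +x. Seated it is 44 mm above the counter, axes along the dock's. Freed, a spring plate lifts the head 18 mm (point at 62 mm); it then stands loose in the channel, 26 mm of block above the rim, to be gripped across y from above and lifted straight out.
- head: Orange claw head, about 160 g; origin at the middle of its block's underside, axes as for head_grip. Block 60 (x) x 24 (y) x 36 mm high with a cross hole 22 mm wide for the bar's tip, then a neck and three dark steel tines that reach 100 mm in +x and 37 mm to either side, none lower than the block.
- carton: Open cardboard carton fixed to the counter, 200 mm (x) by 150 mm (y) by 55 mm high, walls 4 mm, floor 4 mm; origin under its centre.
- pot: Bystander: terracotta pot, 90 mm wide, 85 mm high. Origin at the underside.
- feed: Bystander: green bottle, 64 mm wide, 150 mm high. Origin at the underside.
- seedbox: Bystander: cardboard box 60 x 100 x 70 mm high. Origin at the underside.
- trowel: Bystander: hand trowel with wooden handle lying on the counter, about 290 mm long along its x, from -73 to 215 mm of its origin.
- spare: Bystander: a claw head like the other but with a green block, lying on the counter.
- dibber: Bystander: wooden dibber with steel point lying on the counter, 155 mm long along its x, 22 mm high.
- tin: Bystander: tin with a green label, 74 mm wide, 80 mm high.
Not all that is in view belongs to the job. What is shaped like the head but blue is not meant.

How it is judged:
By the outcome, as a careful person would: the job done as asked, in the order asked, and still so for the second after the job is handed in, with the robot touching nothing.
It also fails if it takes over 62 s, if anything falls off the work surface, if the arm or the gripper's body presses on something with over 40 N, if the wrist force passes 120 N, or if a joint passes its speed limit or range.

## Working session

There is one attempt and no reset: what is moved stays moved. The work goes in short steps, Python scripts to look and compute and a tool call to move; the robot and the scene stay as the last step left them, time stands still between calls to the robot, and variables do not carry over. Pictures are saved under pics/ and viewed, and the job is handed in when it is done.

Besides the shell and the picture viewer there is one more tool, called after "Emit:" as name(argument=value, ...) on one line, values as JSON. step_arm: Moves the arm, as the interface text tells. Its arguments: {"type":"object","properties":{"deltas":{"type":"array"}},"required":["deltas"]}

```bash
ls; mkdir -p pics; python3 - <<'E'
from workcell import monitor, imaging, bot
import cv2
for n in("scene","top"):
    c=imaging.read_camera(n); cv2.imwrite(f"pics/{n}0.png",c["frame"][:,:,::-1]); print(n,c["fx"],c["cx"],c["cy"],c["R"],c["t"])
print(monitor.observe())
E
```

```text
pics
scene 416.3776917349255 272.37615530085884 207.63069322962423 [[-0.15755382  0.98744857  0.01105037]
 [ 0.84522507  0.14063086 -0.51557496]
 [-0.51065778 -0.07189075 -0.85677322]] [  78.17406826 -407.83851201 1515.91068797]
top 539.7588272749953 277.888639142563 216.80947764477975 [[-0.02162326 -0.9997098   0.01061877]
 [-0.9908711   0.020016   -0.13331853]
 [ 0.1330673  -0.01340461 -0.99101635]] [  12.01868532  534.95480992 1612.52900122]
{'clock': 0.1, 'joints': array([-7.62794420e+01,  1.50970243e+01, -2.79982559e+00,  7.21562236e+01,
        1.66323543e-03,  8.11025844e+01]), 'joint_vel': array([ 0.00544204, -0.06741683,  0.12990325, -0.00642443,  0.08523356,
       -0.01311731]), 'joint_torque': array([ 3.25690242e-03, -6.38575673e+01,  3.85063612e+01,  9.96631425e-03,
       -1.09099917e-04, -2.29217102e-05]), 'tool_pos': array([ 201.86412853, -484.41140277,  247.86666987]), 'eef_rot': array([-1.79947822e+02, -9.85188526e-03,  2.26179684e+01]), 'wrist_force': array([0.33261354, 0.74553759, 0.25317593]), 'torque': array([ 0.01934001,  0.00565896, -0.03092993]), 'width': 85.79093855396457}
```

View pics/scene0.png

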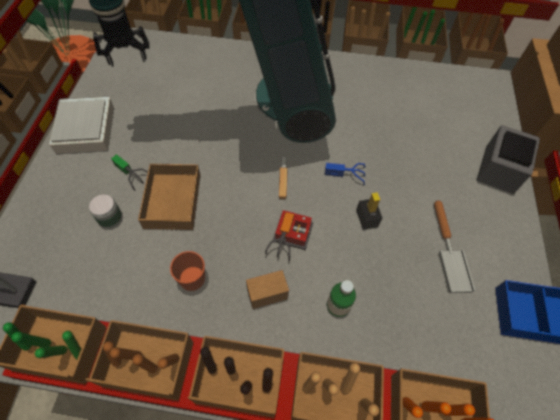

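View pics/top0.png

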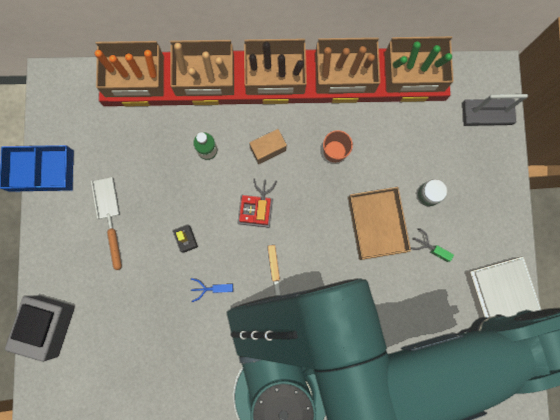

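The scene view has the dock at (293,228), orange head at (287,223), key and stand at (371,210) and carton at (171,196). In the top view they are at (255,210), (262,209), (185,238) and (378,223).

Look-alikes (top view):
- Orange head at (262,209): chosen.
- Blue head at (215,288): decoy.
- Green spare at (440,250).
- Yellow dibber at (273,262): not the key.
- Key, yellow, at (182,237) in the black stand.
- Open cardboard carton at (378,223), as against the seedbox at (268,146), which is closed.

Next I'll take close crops.

```bash
python3 - <<'E'
import cv2,numpy as np
s=cv2.imread("pics/scene0.png");t=cv2.imread("pics/top0.png")
def cr(im,x0,y0,w,h,k): return cv2.resize(im[y0:y0+h,x0:x0+w],None,fx=k,fy=k,interpolation=cv2.INTER_CUBIC)
a=np.hstack([cr(t,230,170,60,70,6),cr(t,160,215,60,70,6)]);cv2.imwrite("pics/c1.png",a)
a=np.hstack([cr(s,260,200,60,70,6),cr(s,345,180,60,70,6)]);cv2.imwrite("pics/c2.png",a)
E
```

```text
(no output)
```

View pics/c1.png

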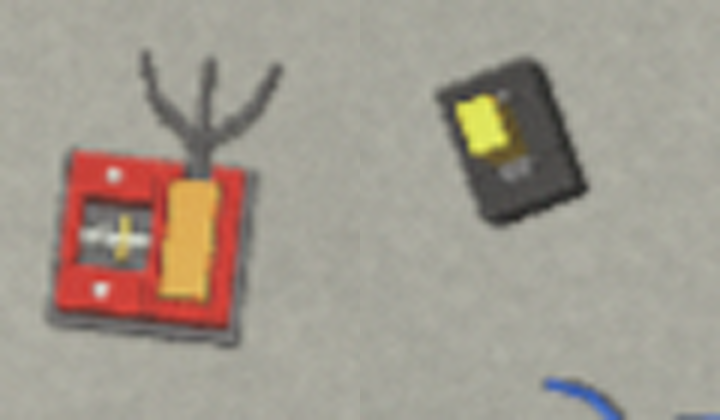

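View pics/c2.png

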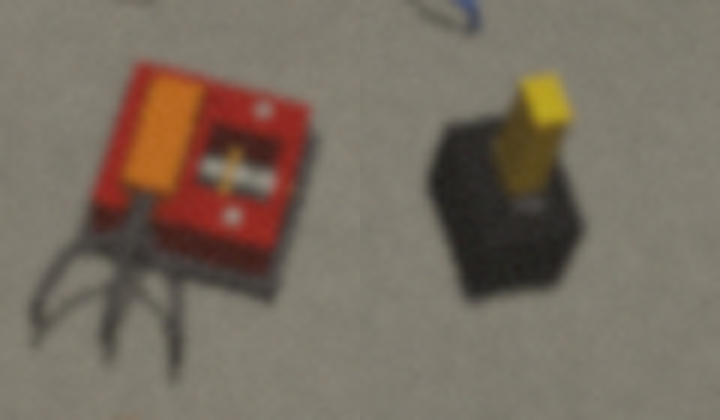

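```bash
cat > h.py <<'E'
import cv2,numpy as np
from workcell import monitor,imaging,bot
def ray(c,uv,z):
    uv=np.atleast_2d(np.asarray(uv,float))
    d=np.c_[(uv[:,0]-c["cx"])/c["fx"],(uv[:,1]-c["cy"])/c["fy"],np.ones(len(uv))]
    R=np.array(c["R"]);t=np.array(c["t"]);o=-R.T@t;w=d@R
    return o+w*((z-o[2])/w[:,2])[:,None]
def proj(c,X):
    X=np.atleast_2d(X)@np.array(c["R"]).T+c["t"]; return np.c_[c["fx"]*X[:,0]/X[:,2]+c["cx"],c["fy"]*X[:,1]/X[:,2]+c["cy"]]
def tri(c1,p1,c2,p2):
    P=[np.diag([1,1,1.])@np.c_[np.array(c["R"]),c["t"]] for c in(c1,c2)]
    n=[np.array([[(p[0]-c["cx"])/c["fx"]],[(p[1]-c["cy"])/c["fy"]]]) for c,p in((c1,p1),(c2,p2))]
    X=cv2.triangulatePoints(P[0],P[1],n[0],n[1]);return (X[:3]/X[3]).ravel()
def mask(c,lo,hi,box,k=4):
    x0,y0,w,h=box; im=cv2.resize(c["frame"][y0:y0+h,x0:x0+w],None,fx=k,fy=k,interpolation=cv2.INTER_CUBIC)
    m=cv2.inRange(cv2.cvtColor(im,cv2.COLOR_RGB2HSV),lo,hi)
    cs=max(cv2.findContours(m,cv2.RETR_EXTERNAL,cv2.CHAIN_APPROX_NONE)[0],key=cv2.contourArea)[:,0].astype(float)
    return (cs+.5)/k-.5+[x0,y0],m,im
def rect(P):
    r=cv2.minAreaRect(P[:,:2].astype(np.float32)); return np.round(r[0],1),np.round(r[1],1),round(r[2],1)
E
python3 - <<'E'
from h import *
t=imaging.read_camera("top");s=imaging.read_camera("scene")
for c in(t,s): print("cam",-np.array(c["R"]).T@c["t"])
print("head top t",rect(ray(t,mask(t,(8,90,150),(24,255,255),(230,170,60,70))[0],54)))
print("head top s",rect(ray(s,mask(s,(8,150,150),(16,255,255),(260,200,60,70))[0],54)))
print("dock red t",rect(ray(t,mask(t,(0,150,90),(24,255,255),(230,170,60,70))[0],46)), rect(ray(t,mask(t,(0,150,140),(24,255,255),(230,170,60,70))[0],46)))
print("key top t",rect(ray(t,mask(t,(22,140,150),(35,255,255),(160,215,60,70))[0],125)))
print("key top s",rect(ray(s,mask(s,(22,140,130),(35,255,255),(345,180,60,70))[0],125)))
print("stand t",rect(ray(t,mask(t,(0,0,0),(180,255,95),(160,215,60,70))[0],55)))
im=cv2.cvtColor(t["frame"],cv2.COLOR_RGB2HSV);print(im[223,378],im[190,378],im[240,190], im[229,200])
E
```

```text
cam [ 315.75626728   22.92287165 1669.23437505]
cam [1131.1435466    89.14176555 1087.65650521]
head top t (array([556.1,  51.2]), array([28.1, 63.6]), 81.9)
head top s (array([552.8,  49.5]), array([26.3, 61. ]), 83.8)
dock red t (array([557.3,  71.6]), array([86.8, 79.8]), 82.6) (array([557.7,  71.5]), array([86.8, 79.1]), 82.6)
key top t (array([475.1, 284. ]), array([26.3, 18.9]), 19.8)
key top s (array([474.9, 282.6]), array([25.8, 17.3]), 21.2)
stand t (array([473. , 280.3]), array([74.7, 54. ]), 20.3)
[ 16 120 183] [ 16 100 168] [20 11 69] [ 30  18 171]
```

```bash
python3 - <<'E'
from h import *
t=imaging.read_camera("top");s=imaging.read_camera("scene")
# carton rim
for c,b in((t,(335,175,90,100)),(s,(125,150,90,90))):
    print("carton",rect(ray(c,mask(c,(5,70,60),(25,255,255),b)[0],55)))
yaw=-7.4;o=np.array([555,52.])
a=np.radians(yaw);Rw=np.array([[np.cos(a),-np.sin(a)],[np.sin(a),np.cos(a)]])
def loc(P): return (P[:,:2]-o)@Rw
for n,c,b in(("t",t,(230,170,60,70)),("s",s,(260,200,60,70))):
    _,m,im=mask(c,(0,130,80),(24,255,255),b,8)
    cs,h=cv2.findContours(m,cv2.RETR_CCOMP,cv2.CHAIN_APPROX_NONE)
    for q,hh in zip(cs,h[0]):
        if cv2.contourArea(q)>600:
            P=loc(ray(c,(q[:,0]+.5)/8-.5+b[:2],46)); print(n,hh[3],cv2.contourArea(q),rect(P),P.min(0).round(1),P.max(0).round(1))
    # resample in dock frame at z=46 and 30 for viewing
    for z in(46,34):
        g=np.mgrid[-50:50:.25,-40:80:.25].reshape(2,-1).T
        W=np.c_[g@Rw.T+o,np.full(len(g),z)]
        uv=proj(c,W).reshape(400,480,2).astype(np.float32)
        q=cv2.remap(c["frame"],uv[...,0],uv[...,1],cv2.INTER_CUBIC)[::-1,::-1]
        q=q.copy()
        for k in range(0,480,40): q[:6 if k%80 else 12,479-k]=0
        for k in range(0,400,40): q[399-k,:8]=0
        cv2.imwrite(f"pics/o_{n}{z}.png",q[:,:,::-1])
a=[cv2.imread(f"pics/o_{n}{z}.png") for n in "ts" for z in(46,34)]
b=np.vstack([np.hstack(a[:2]),np.hstack(a[2:])]);cv2.imwrite("pics/o.png",cv2.resize(b,(720,600)))
E
```

```text
carton (array([ 508.7, -303.4]), array([201.9, 157.9]), 8.4)
carton (array([ 521.2, -302.6]), array([229.9, 161.2]), 8.5)
t -1 46987.0 (array([-0.1, 19.8]), array([88.6, 81.4]), 89.8) [-41.  -24.4] [40.6 64.1]
t 1 8585.5 (array([ 0.1, 37.2]), array([38.9, 35.8]), 89.8) [-17.8  17.7] [18.  56.6]
s -1 47896.0 (array([ 2.1, 18.9]), array([89.1, 83.6]), 89.9) [-39.7 -25.6] [43.9 63.5]
s 1 7201.5 (array([ 1.2, 36.7]), array([39.1, 32.4]), 88.9) [-15.3  17. ] [17.5 56.1]
```

View pics/o.png

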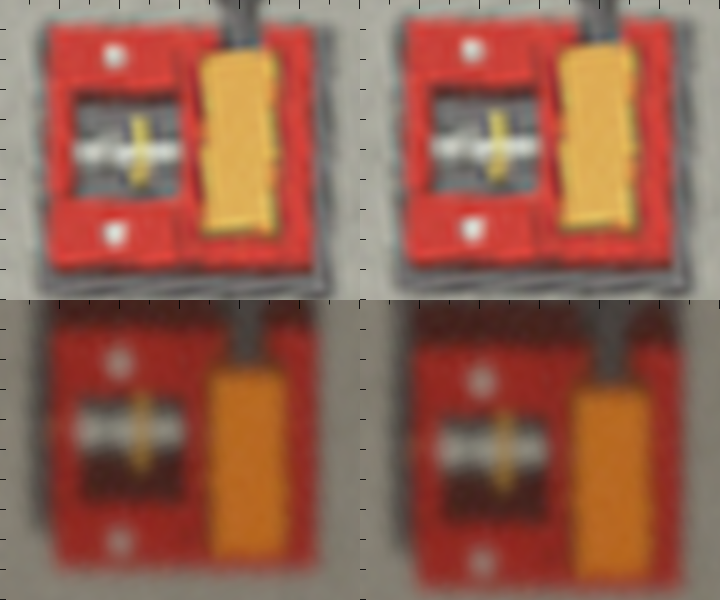

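```bash
python3 - <<'E'
from h import *
t=imaging.read_camera("top");s=imaging.read_camera("scene")
o=np.array([555.3,51.5]);a=np.radians(-7.4);Rw=np.array([[np.cos(a),-np.sin(a)],[np.sin(a),np.cos(a)]])
def samp(c,xs,ys,z,f):
    g=np.array([[x,y] for x in xs for y in ys]);uv=proj(c,np.c_[g@Rw.T+o,np.full(len(g),z)]).astype(np.float32)
    return cv2.remap(f,uv[:,:1],uv[:,1:],cv2.INTER_LINEAR).reshape(len(xs),len(ys),-1).mean(1 if len(xs)>len(ys) else 0)
for c in(t,s):
    f=c["frame"].astype(np.float32)
    xs=np.arange(-20,20.1,1.);p=samp(c,xs,np.arange(40,50),34,f).min(1)
    w=np.clip(p-np.percentile(p,55),0,None)*(np.abs(xs)<12);print("rod",(w*xs).sum()/w.sum(),p.round().astype(int))
    # crosspiece yellowness along x and y
    Y=f.copy();Y=np.minimum(f[...,0],f[...,1])-f[...,2];
    xs=np.arange(-20,22,1.);p=samp(c,xs,np.arange(33,36),34,Y)[:,0];print("cpx",p.round().astype(int))
    ys=np.arange(22,52,1.);p=samp(c,np.arange(-6,8),ys,34,Y)[:,0];w=np.clip(p-p.max()/3,0,None);print("cpy",(w*ys).sum()/w.sum())
E
```

```text
rod 1.3144155734172518 [ 60  61  65  73  82  90  99 107 113 111 109 106 105 104 105 115 128 141
 154 164 174 174 167 159 147 139 132 126 121 116 112 111 109 105  99  91
  82  71  59  49  49]
cpx [ 7  6  5  5  4  3  3 11 19 28 38 48 58 60 61 62 61 58 55 54 53 54 56 60
 65 68 68 68 66 61 56 49 36 24 12  9  6  4  4  5  5  6]
cpy 33.996727600628105
rod -0.12200127165792402 [ 30  30  30  30  29  30  31  33  36  40  46  53  62  71  81  91 100 107
 113 116 116 114 109 103  95  87  79  70  63  56  51  47  44  42  42  43
  46  50  55  60  64]
cpx [ 7  8  9 12 15 19 23 28 32 34 35 36 37 35 33 31 30 29 29 28 29 29 30 30
 30 30 31 32 33 32 30 28 25 22 18 14 11 10  9  8  8  8]
cpy 32.26560720324603
```

```bash
cat >> h.py <<'E'
from scipy.spatial.transform import Rotation as Ro
def delta(x,y,z,yaw,rp=(180,0)):
    st=monitor.observe();R0=Ro.from_euler("xyz",st["eef_rot"],degrees=True);R1=Ro.from_euler("xyz",[rp[0],rp[1],yaw],degrees=True)
    d=R0.inv().apply(np.array([x,y,z])-st["tool_pos"])/40; r=(R0.inv()*R1).as_rotvec(degrees=True)/5
    print("d",d.round(3),"rot",r.round(3),"F",np.round(st["wrist_force"],1),"w",round(st["width"],1),"pos",st["tool_pos"].round(1),st["eef_rot"].round(1),"clk",round(st["clock"],2))
E
python3 -c "
from h import *
delta(475,283,200,20.3)"
```

```text
d [ 13.682 -15.087   1.209] rot [-0.002 -0.     0.464] F [0.1 1.1 0.2] w 85.7 pos [ 201.9 -484.6  248.2] [-180.    -0.    22.6] clk 0.4
```

Emit:
step_arm(deltas=[{"xyz": [6.84,-7.54,0.3],"delta_rot": [0,0,0.2],"fingers": 1},{"xyz": [6.84,-7.54,0.3],"delta_rot": [0,0,0.2],"fingers": 1},{"xyz": [6.84,-7.54,0.3],"delta_rot": [0,0,0.2],"fingers": 1},{"xyz": [6.84,-7.54,0.3],"delta_rot": [0,0,0.2],"fingers": 1},{"xyz": [6.84,-7.54,0.3],"delta_rot": [0,0,0.2],"fingers": 1},{"xyz": [6.84,-7.54,0.3],"delta_rot": [0,0,0.2],"fingers": 1},{"xyz": [6.84,-7.54,0.3],"delta_rot": [0,0,0.2],"fingers": 1},{"xyz": [6.84,-7.54,0.3],"delta_rot": [0,0,0.2],"fingers": 1},{"xyz": [13.68,-15.08,1.2],"delta_rot": [0,0,0.46],"fingers": 1},{"xyz": [13.68,-15.08,1.2],"delta_rot": [0,0,0.46],"fingers": 1},{"xyz": [13.68,-15.08,1.2],"delta_rot": [0,0,0.46],"fingers": 1},{"xyz": [13.68,-15.08,1.2],"delta_rot": [0,0,0.46],"fingers": 1}])

```text
clock: 1.4
tool_pos: [366.7, -21.5, 226.2]
eef_rot: [180.0, -0.0, 20.3]
wrist_force: [1.5, -1.1, -0.1]
width: 85.4
```

```bash
python3 -c "
from h import *
delta(475,283,200,20.3)"
```

```text
d [ 5.181 -6.201  0.655] rot [ 0.008 -0.009  0.002] F [ 1.5 -1.1 -0.1] w 85.4 pos [366.7 -21.5 226.2] [180.   -0.   20.3] clk 1.4
```

Emit:
step_arm(deltas=[{"xyz": [5.18,-6.2,0.65],"delta_rot": [0,0,0],"fingers": 1},{"xyz": [5.18,-6.2,0.65],"delta_rot": [0,0,0],"fingers": 1},{"xyz": [5.18,-6.2,0.65],"delta_rot": [0,0,0],"fingers": 1},{"xyz": [5.18,-6.2,0.65],"delta_rot": [0,0,0],"fingers": 1},{"xyz": [5.18,-6.2,0.65],"delta_rot": [0,0,0],"fingers": 1},{"xyz": [5.18,-6.2,0.65],"delta_rot": [0,0,0],"fingers": 1},{"xyz": [5.18,-6.2,0.65],"delta_rot": [0,0,0],"fingers": 1},{"xyz": [5.18,-6.2,0.65],"delta_rot": [0,0,0],"fingers": 1},{"xyz": [5.18,-6.2,0.65],"delta_rot": [0,0,0],"fingers": 1},{"xyz": [5.18,-6.2,0.65],"delta_rot": [0,0,0],"fingers": 1},{"xyz": [5.18,-6.2,0.65],"delta_rot": [0,0,0],"fingers": 1}])

```text
clock: 2.32
tool_pos: [477.6, 272.3, 199.9]
eef_rot: [-179.6, 0.0, 21.1]
wrist_force: [-0.5, 0.6, -0.3]
width: 85.8
```

```bash
python3 - <<'E'
from h import *
delta(475,283,101,20.3)
c=imaging.read_camera("scene");cv2.imwrite("pics/s1.png",cv2.resize(c["frame"][130:270,300:440],None,fx=4,fy=4)[:,:,::-1])
c=imaging.read_camera("top");cv2.imwrite("pics/t1.png",cv2.resize(c["frame"][170:310,120:260],None,fx=4,fy=4)[:,:,::-1])
delta(475,283,101,20.3)
E
```

```text
d [ 0.038 -0.257  2.475] rot [-0.073  0.009  0.155] F [-0.5  0.6 -0.3] w 85.8 pos [477.6 272.3 199.9] [-179.6    0.    21.1] clk 2.32
d [ 0.039 -0.269  2.486] rot [-0.074 -0.     0.144] F [-0.5  0.4  0.5] w 85.4 pos [477.6 271.8 200.4] [-179.6   -0.    21. ] clk 2.42
```

View pics/s1.png

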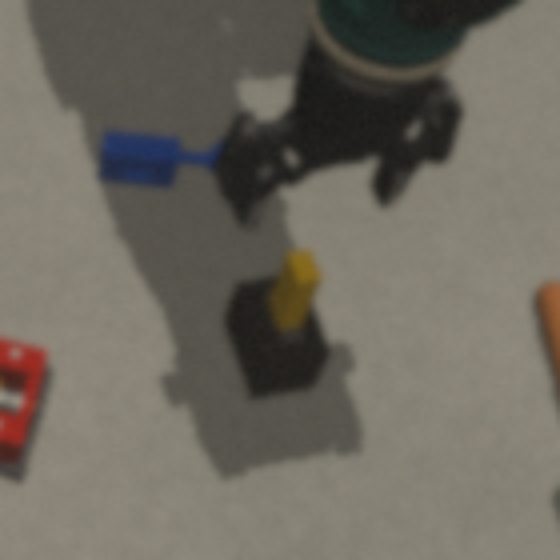

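View pics/t1.png

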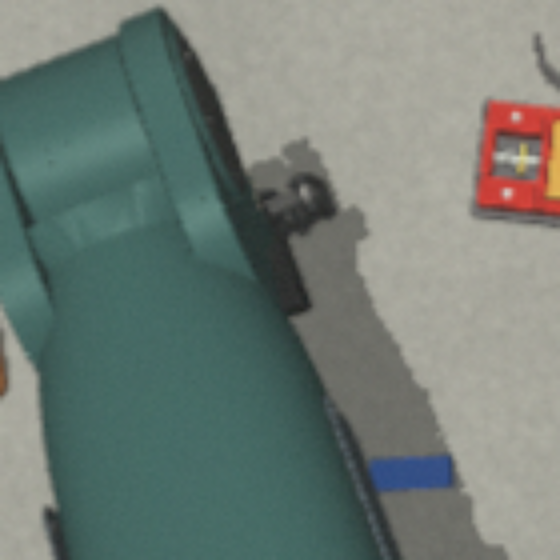

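The hand is above the stand, with the key upright at scene crop (300,290), and 11 mm short. I'll correct that and go down astride the handle.

Emit:
step_arm(deltas=[{"xyz": [0.04,-0.27,0.2],"delta_rot": [-0.07,0,0.15],"fingers": 1},{"xyz": [0.04,-0.27,0.3],"delta_rot": [-0.07,0,0.15],"fingers": 1},{"xyz": [0.04,-0.27,0.7],"delta_rot": [-0.07,0,0.15],"fingers": 1},{"xyz": [0.04,-0.27,1.1],"delta_rot": [-0.07,0,0.15],"fingers": 1},{"xyz": [0.04,-0.27,1.5],"delta_rot": [-0.07,0,0.15],"fingers": 1},{"xyz": [0.04,-0.27,1.9],"delta_rot": [-0.07,0,0.15],"fingers": 1},{"xyz": [0.04,-0.27,2.2],"delta_rot": [-0.07,0,0.15],"fingers": 1},{"xyz": [0.04,-0.27,2.4],"delta_rot": [-0.07,0,0.15],"fingers": 1},{"xyz": [0.04,-0.27,2.48],"delta_rot": [-0.07,0,0.15],"fingers": 1},{"xyz": [0.04,-0.27,2.48],"delta_rot": [-0.07,0,0.15],"fingers": 1},{"xyz": [0.04,-0.27,2.48],"delta_rot": [-0.07,0,0.15],"fingers": 1}])

```text
clock: 3.33
tool_pos: [479.1, 274.6, 101.3]
eef_rot: [-179.5, -0.0, 21.2]
wrist_force: [0.4, 1.1, 0.6]
width: 85.0
```

```bash
python3 - <<'E'
from h import *
delta(475,283,101,20.3)
c=imaging.read_camera("scene");cv2.imwrite("pics/s2.png",cv2.resize(c["frame"][160:260,320:420],None,fx=5,fy=5)[:,:,::-1])
E
```

```text
d [-0.021 -0.233  0.01 ] rot [-0.091 -0.003  0.18 ] F [0.4 1.1 0.6] w 85.0 pos [479.1 274.6 101.3] [-179.5   -0.    21.2] clk 3.33
```

View pics/s2.png

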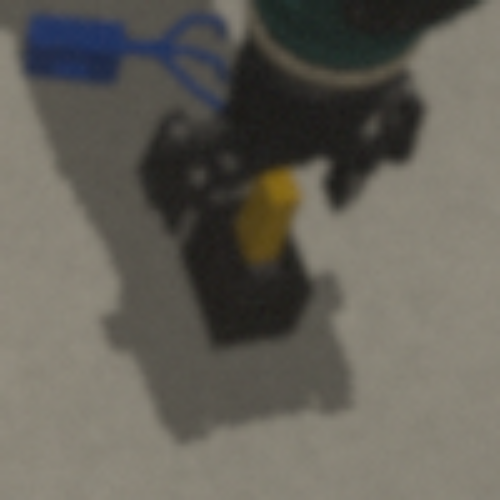

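```bash
python3 - <<'E'
from h import *
st=monitor.observe();print(st["joints"].round(2),st["joint_vel"].round(2),st["joint_torque"].round(2))
E
```

```text
[ 21.15  22.55 -15.38  52.02   0.45 179.94] [ 0.04 -0.21  0.18 -0.06 -0.04 -0.04] [-7.000e-02 -7.025e+01  3.332e+01 -4.000e-02  3.000e-02 -0.000e+00]
```

Joint 6 is at its 180° limit, so I'll rise and use the equivalent half-turn grasp (yaw 200.3°).

Emit:
step_arm(deltas=[{"xyz": [0,0,-1],"delta_rot": [0,0,0],"fingers": 1},{"xyz": [0,0,-2],"delta_rot": [0,0,0],"fingers": 1},{"xyz": [0,0,-2.6],"delta_rot": [0,0,0],"fingers": 1},{"xyz": [0,0,-2.6],"delta_rot": [0,0,-1.4],"fingers": 1},{"xyz": [0,0,-2.6],"delta_rot": [0,0,-2.8],"fingers": 1},{"xyz": [0,0,-2.6],"delta_rot": [0,0,-4.2],"fingers": 1},{"xyz": [0,0,-2.6],"delta_rot": [0,0,-5.6],"fingers": 1},{"xyz": [0,0,-2.6],"delta_rot": [0,0,-7],"fingers": 1},{"xyz": [0,0,-2.6],"delta_rot": [0,0,-8.4],"fingers": 1},{"xyz": [0,0,-2.6],"delta_rot": [0,0,-9.8],"fingers": 1},{"xyz": [0,0,-2.6],"delta_rot": [0,0,-11.2],"fingers": 1},{"xyz": [0,0,-2.6],"delta_rot": [0,0,-12.6],"fingers": 1}])

```text
clock: 4.38
tool_pos: [479.4, 274.0, 205.7]
eef_rot: [-179.9, -0.4, 84.6]
wrist_force: [0.1, -0.2, 0.2]
width: 85.3
```

Emit:
step_arm(deltas=[{"xyz": [0,0,0],"delta_rot": [0,0,-1.4],"fingers": 1},{"xyz": [0,0,0],"delta_rot": [0,0,-2.8],"fingers": 1},{"xyz": [0,0,0],"delta_rot": [0,0,-4.2],"fingers": 1},{"xyz": [0,0,0],"delta_rot": [0,0,-5.6],"fingers": 1},{"xyz": [0,0,0],"delta_rot": [0,0,-7],"fingers": 1},{"xyz": [0,0,0],"delta_rot": [0,0,-8.4],"fingers": 1},{"xyz": [0,0,0],"delta_rot": [0,0,-9.8],"fingers": 1},{"xyz": [0,0,0],"delta_rot": [0,0,-11.2],"fingers": 1},{"xyz": [0,0,0],"delta_rot": [0,0,-12.6],"fingers": 1},{"xyz": [0,0,0],"delta_rot": [0,0,-14],"fingers": 1},{"xyz": [0,0,0],"delta_rot": [0,0,-15.4],"fingers": 1},{"xyz": [0,0,0],"delta_rot": [0,0,-16.8],"fingers": 1}])

```text
clock: 5.38
tool_pos: [479.4, 274.0, 205.7]
eef_rot: [179.6, -0.2, 168.6]
wrist_force: [0.4, -0.2, -0.6]
width: 85.4
```

```bash
python3 -c "
from h import *
print(monitor.observe()['joints'].round(1))
delta(475,283,160,200.3)"
```

```text
[21.1 18.6 -4.4 67.   0.5 32.5]
d [0.149 0.191 1.145] rot [ 0.091 -0.014 -6.348] F [ 0.4 -0.2 -0.6] w 85.4 pos [479.4 274.  205.7] [179.6  -0.2 168.6] clk 5.38
```

Emit:
step_arm(deltas=[{"xyz": [0.15,0.19,0.2],"delta_rot": [0.09,0,-1.3],"fingers": 1},{"xyz": [0.15,0.19,0.4],"delta_rot": [0.09,0,-2.6],"fingers": 1},{"xyz": [0.15,0.19,0.7],"delta_rot": [0.09,0,-3.9],"fingers": 1},{"xyz": [0.15,0.19,1.0],"delta_rot": [0.09,0,-5.2],"fingers": 1},{"xyz": [0.15,0.19,1.14],"delta_rot": [0.09,0,-6.35],"fingers": 1},{"xyz": [0.15,0.19,1.14],"delta_rot": [0.09,0,-6.35],"fingers": 1},{"xyz": [0.15,0.19,1.14],"delta_rot": [0.09,0,-6.35],"fingers": 1}])

```text
clock: 5.97
tool_pos: [474.9, 282.9, 160.0]
eef_rot: [180.0, -0.1, -160.2]
wrist_force: [0.4, 0.6, -0.4]
width: 85.4
```

```bash
python3 -c "
from h import *
delta(475,283,101,200.3)"
```

```text
d [-0.006 -0.     1.475] rot [ 0.005 -0.022 -0.105] F [ 0.4  0.6 -0.4] w 85.4 pos [474.9 282.9 160. ] [ 1.800e+02 -1.000e-01 -1.602e+02] clk 5.97
```

Now go down and close.

Emit:
step_arm(deltas=[{"xyz": [0,0,0.3],"delta_rot": [0,0,-0.1],"fingers": 1},{"xyz": [0,0,0.7],"delta_rot": [0,0,-0.1],"fingers": 1},{"xyz": [0,0,1.1],"delta_rot": [0,0,-0.1],"fingers": 1},{"xyz": [0,0,1.4],"delta_rot": [0,0,-0.1],"fingers": 1},{"xyz": [0,0,1.48],"delta_rot": [0,0,-0.1],"fingers": 1},{"xyz": [0,0,1.48],"delta_rot": [0,0,-0.1],"fingers": -0.3},{"xyz": [0,0,1.48],"delta_rot": [0,0,-0.1],"fingers": -0.3},{"xyz": [0,0,1.48],"delta_rot": [0,0,-0.1],"fingers": -0.4}])

```text
clock: 6.63
tool_pos: [475.3, 283.1, 101.3]
eef_rot: [180.0, -0.0, -159.6]
wrist_force: [0.1, 0.1, -0.0]
width: 51.7
```

Emit:
step_arm(deltas=[{"xyz": [0,0,0],"delta_rot": [0,0,0],"fingers": -0.5},{"xyz": [0,0,0],"delta_rot": [0,0,0],"fingers": -0.6},{"xyz": [0,0,0],"delta_rot": [0,0,0],"fingers": -0.7},{"xyz": [0,0,0],"delta_rot": [0,0,0],"fingers": -1},{"xyz": [0,0,0],"delta_rot": [0,0,0],"fingers": -1}])

```text
clock: 7.05
tool_pos: [474.9, 283.0, 100.8]
eef_rot: [180.0, -0.1, -159.5]
wrist_force: [-0.9, -0.5, 6.2]
width: 17.3
```

```bash
python3 -c "
from h import *
delta(475,283,101,200.3)
c=imaging.read_camera('scene');cv2.imwrite('pics/s3.png',cv2.resize(c['frame'][160:260,320:420],None,fx=5,fy=5)[:,:,::-1])"
```

```text
d [-0.002  0.    -0.006] rot [ 0.004 -0.017  0.031] F [-0.9 -0.5  6.2] w 17.3 pos [474.9 283.  100.8] [ 1.800e+02 -1.000e-01 -1.595e+02] clk 7.05
```

View pics/s3.png

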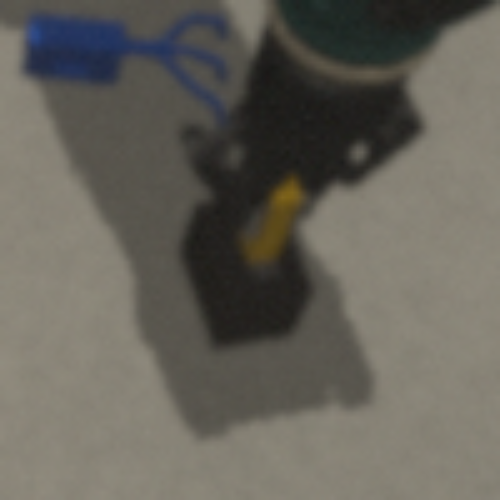

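Gripped (width 17.3 mm) with very little side force. I'll lift straight up.

Emit:
step_arm(deltas=[{"xyz": [0,0,-0.1],"delta_rot": [0,0,0],"fingers": -1},{"xyz": [0,0,-0.3],"delta_rot": [0,0,0],"fingers": -1},{"xyz": [0,0,-0.6],"delta_rot": [0,0,0],"fingers": -1},{"xyz": [0,0,-1.0],"delta_rot": [0,0,0],"fingers": -1},{"xyz": [0,0,-1.4],"delta_rot": [0,0,0],"fingers": -1},{"xyz": [0,0,-1.7],"delta_rot": [0,0,0],"fingers": -1},{"xyz": [0,0,-1.9],"delta_rot": [0,0,0],"fingers": -1},{"xyz": [0,0,-2.0],"delta_rot": [0,0,0],"fingers": -1},{"xyz": [0,0,-2.0],"delta_rot": [0,0,0],"fingers": -1}])

```text
clock: 7.85
tool_pos: [475.1, 283.0, 180.9]
eef_rot: [180.0, -0.1, -159.5]
wrist_force: [-0.6, 0.2, -1.5]
width: 17.6
```

```bash
python3 -c "
from h import *
delta(559.1,76.3,180,172.6)
c=imaging.read_camera('scene');cv2.imwrite('pics/s4.png',cv2.resize(c['frame'][150:250,320:420],None,fx=5,fy=5)[:,:,::-1])"
```

```text
d [-0.162 -5.576  0.02 ] rot [ 2.000e-03 -1.700e-02  5.572e+00] F [-0.6  0.2 -1.5] w 17.6 pos [475.1 283.  180.9] [ 1.800e+02 -1.000e-01 -1.595e+02] clk 7.85
```

View pics/s4.png

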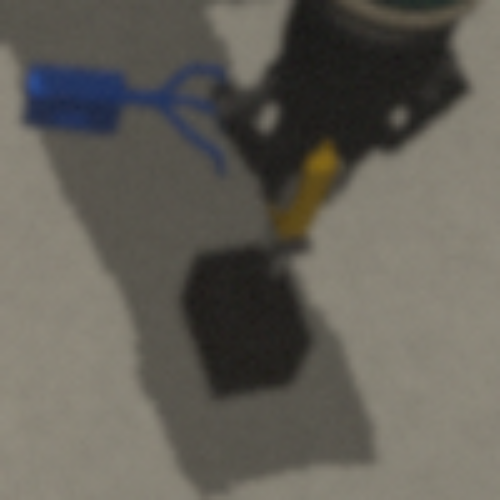

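The key is out and upright in the hand, handle at crop (305,190). Next, move over the well.

Emit:
step_arm(deltas=[{"xyz": [-0.01,-0.3,0],"delta_rot": [0,0,0.3],"fingers": -1},{"xyz": [-0.03,-0.9,0],"delta_rot": [0,0,0.9],"fingers": -1},{"xyz": [-0.05,-1.7,0],"delta_rot": [0,0,1.7],"fingers": -1},{"xyz": [-0.08,-2.5,0],"delta_rot": [0,0,2.5],"fingers": -1},{"xyz": [-0.1,-3.3,0],"delta_rot": [0,0,3.3],"fingers": -1},{"xyz": [-0.12,-4.1,0],"delta_rot": [0,0,4.1],"fingers": -1},{"xyz": [-0.14,-4.8,0],"delta_rot": [0,0,4.8],"fingers": -1},{"xyz": [-0.16,-5.3,0],"delta_rot": [0,0,5.3],"fingers": -1},{"xyz": [-0.16,-5.58,0.02],"delta_rot": [0,0,5.57],"fingers": -1},{"xyz": [-0.16,-5.58,0.02],"delta_rot": [0,0,5.57],"fingers": -1},{"xyz": [-0.16,-5.58,0.02],"delta_rot": [0,0,5.57],"fingers": -1}])

```text
clock: 8.82
tool_pos: [558.5, 75.9, 178.7]
eef_rot: [-180.0, -0.2, 172.6]
wrist_force: [-1.0, 0.7, -1.4]
width: 17.7
```

```bash
python3 -c "
from h import *
delta(559.1,76.3,140,172.6)"
```

```text
d [-0.018  0.014  0.968] rot [-0.007 -0.04  -0.001] F [-1.   0.7 -1.4] w 17.7 pos [558.5  75.9 178.7] [-180.    -0.2  172.6] clk 8.82
```

Emit:
step_arm(deltas=[{"xyz": [-0.02,0.01,0.3],"delta_rot": [0,-0.04,0],"fingers": -1},{"xyz": [-0.02,0.01,0.6],"delta_rot": [0,-0.04,0],"fingers": -1},{"xyz": [-0.02,0.01,0.85],"delta_rot": [0,-0.04,0],"fingers": -1},{"xyz": [-0.02,0.01,0.96],"delta_rot": [0,-0.04,0],"fingers": -1},{"xyz": [-0.02,0.01,0.96],"delta_rot": [0,-0.04,0],"fingers": -1}])

```text
clock: 9.23
tool_pos: [558.8, 77.0, 139.9]
eef_rot: [-180.0, -0.0, 172.7]
wrist_force: [-0.6, -0.9, -1.4]
width: 17.5
```

```bash
python3 -c "
from h import *
s=imaging.read_camera('scene');cv2.imwrite('pics/s5.png',cv2.resize(s['frame'][170:260,250:340],None,fx=6,fy=6,interpolation=cv2.INTER_CUBIC)[:,:,::-1])
delta(559.1,76.3,115,172.6)
st=monitor.observe();R=Ro.from_euler('xyz',st['eef_rot'],degrees=True)
for p in([11,0,86],[-11,0,86],[0,0,86],[13,9,-24],[-13,9,-24]): print(p,((proj(s,st['tool_pos']+R.apply(p))[0]-[250,170])*6).round())
"
```

```text
d [ 0.001 -0.013  0.642] rot [-0.009  0.003  0.013] F [-0.9 -0.2 -0.2] w 17.5 pos [559.2  76.8 140.7] [-180.     0.   172.7] clk 9.28
[11, 0, 86] [281. 307.]
[-11, 0, 86] [269. 346.]
[0, 0, 86] [275. 326.]
[13, 9, -24] [318. 185.]
[-13, 9, -24] [303. 234.]
```

View pics/s5.png

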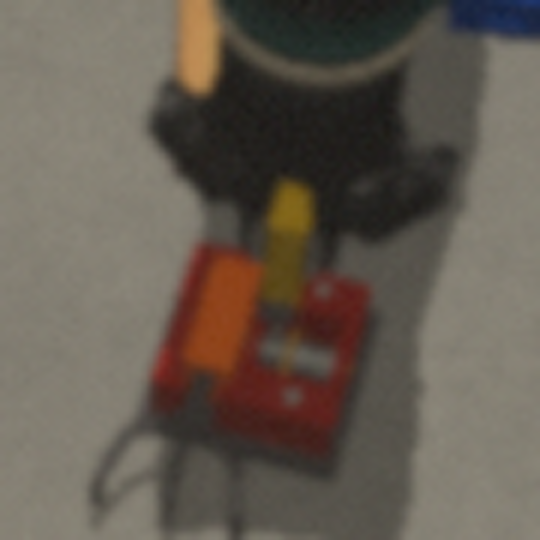

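The fork is over the well's near part: guard at crop (278,312), rod and crosspiece at (292,353), which matches the predicted tine ends. I'll lower it in feeling steps.

Emit:
step_arm(deltas=[{"xyz": [0,0,0.15],"delta_rot": [0,0,0],"fingers": -1},{"xyz": [0,0,0.3],"delta_rot": [0,0,0],"fingers": -1},{"xyz": [0,0,0.4],"delta_rot": [0,0,0],"fingers": -1},{"xyz": [0,0,0.45],"delta_rot": [0,0,0],"fingers": -1},{"xyz": [0,0,0.48],"delta_rot": [0,0,0],"fingers": -1}])

```text
clock: 9.7
tool_pos: [559.5, 76.3, 121.3]
eef_rot: [-180.0, 0.0, 172.6]
wrist_force: [-0.2, -0.8, -0.7]
width: 17.7
```

Emit:
step_arm(deltas=[{"xyz": [0,0,0.03],"delta_rot": [0,0,0],"fingers": -1},{"xyz": [0,0,0.06],"delta_rot": [0,0,0],"fingers": -1},{"xyz": [0,0,0.09],"delta_rot": [0,0,0],"fingers": -1},{"xyz": [0,0,0.09],"delta_rot": [0,0,0],"fingers": -1}])

```text
clock: 10.03
tool_pos: [559.6, 76.3, 117.9]
eef_rot: [-180.0, 0.1, 172.6]
wrist_force: [0.5, 0.4, -1.2]
width: 17.3
```

Emit:
step_arm(deltas=[{"xyz": [0,0,0.04],"delta_rot": [0,0,0],"fingers": -1},{"xyz": [0,0,0.08],"delta_rot": [0,0,0],"fingers": -1},{"xyz": [0,0,0.1],"delta_rot": [0,0,0],"fingers": -1},{"xyz": [0,0,0.1],"delta_rot": [0,0,0],"fingers": -1}])

```text
clock: 10.37
tool_pos: [559.5, 76.3, 113.9]
eef_rot: [-180.0, 0.0, 172.6]
wrist_force: [0.1, -0.1, -1.4]
width: 17.5
```

Emit:
step_arm(deltas=[{"xyz": [0,0,0.05],"delta_rot": [0,0,0],"fingers": -1},{"xyz": [0,0,0.1],"delta_rot": [0,0,0],"fingers": -1},{"xyz": [0,0,0.12],"delta_rot": [0,0,0],"fingers": -1},{"xyz": [0,0,0.12],"delta_rot": [0,0,0],"fingers": -1}])

```text
clock: 10.7
tool_pos: [559.5, 76.3, 109.0]
eef_rot: [-180.0, 0.0, 172.6]
wrist_force: [-0.4, -0.2, -0.8]
width: 17.2
```

```bash
python3 -c "
from h import *
s=imaging.read_camera('scene');cv2.imwrite('pics/s6.png',cv2.resize(s['frame'][170:260,250:340],None,fx=6,fy=6,interpolation=cv2.INTER_CUBIC)[:,:,::-1])
delta(559.1,76.3,115,172.6)
"
```

```text
d [ 0.01  -0.001 -0.146] rot [-0.009  0.009  0.003] F [-1.   0.5 -1.2] w 17.2 pos [559.5  76.3 109.1] [-180.     0.   172.6] clk 10.75
```

View pics/s6.png

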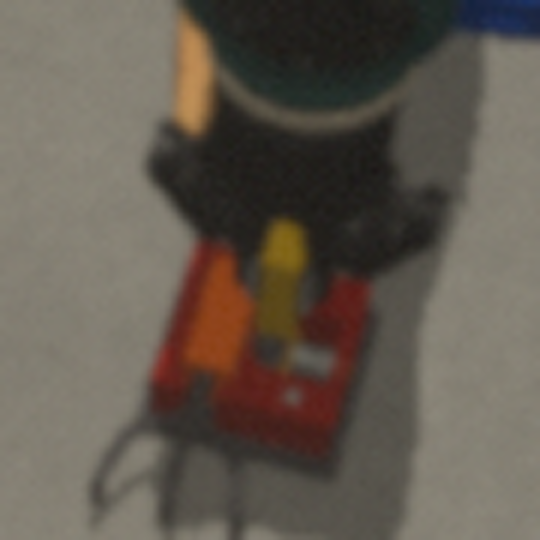

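The tines are at about z = 23 with no contact, so the fork is astride the rod. I'll push along dock +y, which is tool +y.

Emit:
step_arm(deltas=[{"xyz": [0,0.03,0],"delta_rot": [0,0,0],"fingers": -1},{"xyz": [0,0.06,0],"delta_rot": [0,0,0],"fingers": -1},{"xyz": [0,0.09,0],"delta_rot": [0,0,0],"fingers": -1},{"xyz": [0,0.12,0],"delta_rot": [0,0,0],"fingers": -1},{"xyz": [0,0.15,0],"delta_rot": [0,0,0],"fingers": -1}])

```text
clock: 11.17
tool_pos: [560.4, 81.9, 109.3]
eef_rot: [-179.9, 0.1, 172.6]
wrist_force: [-1.2, -4.9, 0.3]
width: 17.3
```

Emit:
step_arm(deltas=[{"xyz": [0,0.03,0],"delta_rot": [0,0,0],"fingers": -1},{"xyz": [0,0.06,0],"delta_rot": [0,0,0],"fingers": -1},{"xyz": [0,0.09,0],"delta_rot": [0,0,0],"fingers": -1},{"xyz": [0,0.1,0],"delta_rot": [0,0,0],"fingers": -1}])

```text
clock: 11.5
tool_pos: [560.9, 86.0, 109.3]
eef_rot: [-179.9, 0.1, 172.6]
wrist_force: [-0.8, -6.3, 0.4]
width: 17.7
```

Emit:
step_arm(deltas=[{"xyz": [0,0.03,0],"delta_rot": [0,0,0],"fingers": -1},{"xyz": [0,0.05,0],"delta_rot": [0,0,0],"fingers": -1},{"xyz": [0,0.05,0],"delta_rot": [0,0,0],"fingers": -1}])

```text
clock: 11.75
tool_pos: [561.2, 87.9, 109.3]
eef_rot: [-179.9, 0.1, 172.6]
wrist_force: [-0.6, -5.5, -0.6]
width: 17.6
```

```bash
python3 -c "
from h import *
s=imaging.read_camera('scene');cv2.imwrite('pics/s7.png',cv2.resize(s['frame'][170:260,250:340],None,fx=6,fy=6,interpolation=cv2.INTER_CUBIC)[:,:,::-1])
delta(559.1,76.3,115,172.6)
"
```

```text
d [ 0.014 -0.295 -0.142] rot [-0.02   0.014  0.   ] F [-0.8 -5.   0.5] w 17.5 pos [561.2  87.9 109.3] [-1.799e+02  1.000e-01  1.726e+02] clk 11.8
```

View pics/s7.png

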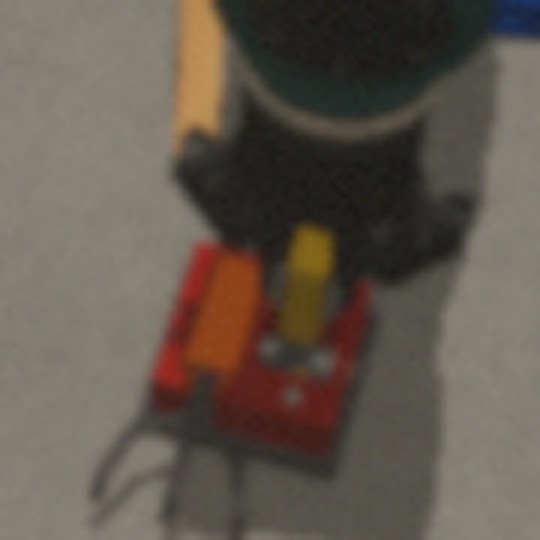

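Bar contact is at about 5–6 N and the head at crop (225,310) is still down. I'll continue in small steps.

Emit:
step_arm(deltas=[{"xyz": [0,0.02,0],"delta_rot": [0,0,0],"fingers": -1},{"xyz": [0,0.04,0],"delta_rot": [0,0,0],"fingers": -1},{"xyz": [0,0.04,0],"delta_rot": [0,0,0],"fingers": -1}])

```text
clock: 12.05
tool_pos: [561.4, 89.5, 109.3]
eef_rot: [-179.9, 0.1, 172.6]
wrist_force: [-0.8, -5.0, 0.2]
width: 17.1
```

Emit:
step_arm(deltas=[{"xyz": [0,0.02,0],"delta_rot": [0,0,0],"fingers": -1},{"xyz": [0,0.04,0],"delta_rot": [0,0,0],"fingers": -1},{"xyz": [0,0.04,0],"delta_rot": [0,0,0],"fingers": -1}])

```text
clock: 12.3
tool_pos: [561.6, 91.0, 109.3]
eef_rot: [-179.9, 0.1, 172.6]
wrist_force: [-1.4, -6.2, 0.1]
width: 17.6
```

```bash
python3 -c "
from h import *
s=imaging.read_camera('scene');cv2.imwrite('pics/s8.png',cv2.resize(s['frame'][170:260,250:340],None,fx=6,fy=6,interpolation=cv2.INTER_CUBIC)[:,:,::-1])
delta(559.1,76.3,115,172.6)
"
```

```text
d [ 0.014 -0.374 -0.142] rot [-0.02   0.014  0.001] F [ 0.6 -5.8 -0.3] w 17.3 pos [561.6  91.1 109.3] [-1.799e+02  1.000e-01  1.726e+02] clk 12.35
```

View pics/s8.png

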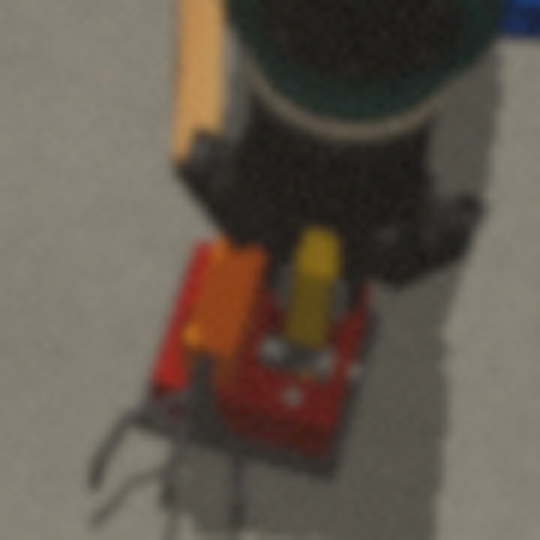

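The head has popped up: its block at crop (230,290) is taller and the front face now shows at (192,335). I'll back off gently, then lift the fork out.

Emit:
step_arm(deltas=[{"xyz": [0,-0.05,0],"delta_rot": [0,0,0],"fingers": -1},{"xyz": [0,-0.1,0],"delta_rot": [0,0,0],"fingers": -1},{"xyz": [0,-0.15,0],"delta_rot": [0,0,0],"fingers": -1},{"xyz": [0,-0.2,0],"delta_rot": [0,0,0],"fingers": -1},{"xyz": [0,-0.26,0],"delta_rot": [0,0,0],"fingers": -1},{"xyz": [0,-0.32,0],"delta_rot": [0,0,0],"fingers": -1},{"xyz": [0,-0.34,0],"delta_rot": [0,0,0],"fingers": -1},{"xyz": [0,-0.34,0],"delta_rot": [0,0,0],"fingers": -1}])

```text
clock: 13.02
tool_pos: [559.8, 78.0, 109.3]
eef_rot: [180.0, 0.1, 172.6]
wrist_force: [0.6, -0.1, -1.4]
width: 17.5
```

Emit:
step_arm(deltas=[{"xyz": [0,0,-0.1],"delta_rot": [0,0,0],"fingers": -1},{"xyz": [0,0,-0.3],"delta_rot": [0,0,0],"fingers": -1},{"xyz": [0,0,-0.6],"delta_rot": [0,0,0],"fingers": -1},{"xyz": [0,0,-1.0],"delta_rot": [0,0,0],"fingers": -1},{"xyz": [0,0,-1.4],"delta_rot": [0,0,0],"fingers": -1},{"xyz": [0,0,-1.7],"delta_rot": [0,0,0],"fingers": -1},{"xyz": [0,0,-1.85],"delta_rot": [0,0,0],"fingers": -1},{"xyz": [0,0,-1.85],"delta_rot": [0,0,0],"fingers": -1}])

```text
clock: 13.68
tool_pos: [560.4, 78.1, 184.9]
eef_rot: [-180.0, 0.2, 172.6]
wrist_force: [-0.2, -0.5, -0.8]
width: 17.0
```

```bash
python3 -c "
from h import *
s=imaging.read_camera('scene');cv2.imwrite('pics/s9.png',cv2.resize(s['frame'][150:250,240:360],None,fx=6,fy=6,interpolation=cv2.INTER_CUBIC)[:,:,::-1])
delta(475.0,283.0,180,200.5)
"
```

```text
d [2.766 4.808 0.086] rot [-0.011  0.024 -5.576] F [-0.2  0.5 -1.9] w 17.1 pos [560.   78.1 183.8] [-1.800e+02  1.000e-01  1.726e+02] clk 13.73
```

View pics/s9.png

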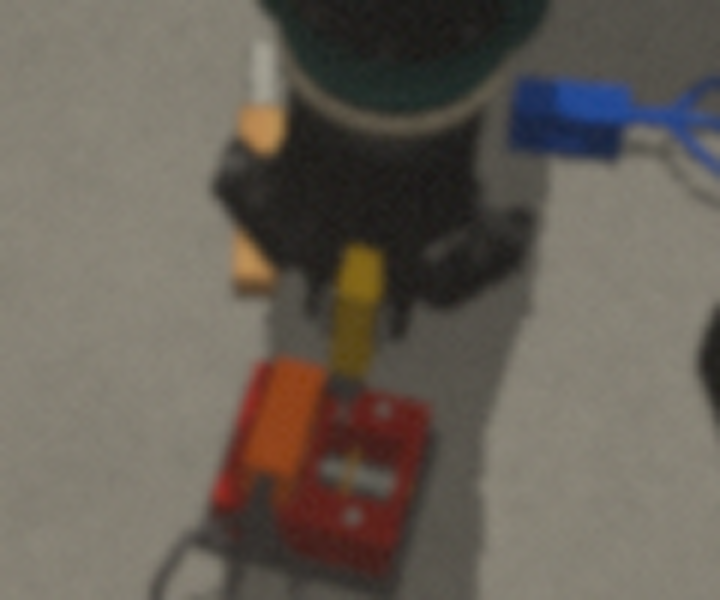

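The fork is clear of the well and the key is upright in the hand. Next, back to the stand.

Emit:
step_arm(deltas=[{"xyz": [0.15,0.25,0],"delta_rot": [0,0,-0.3],"fingers": -1},{"xyz": [0.45,0.8,0],"delta_rot": [0,0,-0.9],"fingers": -1},{"xyz": [0.85,1.5,0],"delta_rot": [0,0,-1.7],"fingers": -1},{"xyz": [1.25,2.2,0],"delta_rot": [0,0,-2.5],"fingers": -1},{"xyz": [1.65,2.9,0],"delta_rot": [0,0,-3.3],"fingers": -1},{"xyz": [2.05,3.6,0],"delta_rot": [0,0,-4.1],"fingers": -1},{"xyz": [2.4,4.2,0],"delta_rot": [0,0,-4.8],"fingers": -1},{"xyz": [2.65,4.6,0],"delta_rot": [0,0,-5.3],"fingers": -1},{"xyz": [2.77,4.81,0.08],"delta_rot": [0,0,-5.58],"fingers": -1},{"xyz": [2.77,4.81,0.08],"delta_rot": [0,0,-5.58],"fingers": -1},{"xyz": [2.77,4.81,0.08],"delta_rot": [0,0,-5.58],"fingers": -1}])

```text
clock: 14.65
tool_pos: [474.2, 282.9, 179.1]
eef_rot: [-179.9, -0.0, -159.5]
wrist_force: [0.2, -0.7, -0.6]
width: 17.2
```

```bash
python3 -c "
from h import *
delta(475.0,283.0,144,200.5)
"
```

```text
d [-0.02  -0.004  0.878] rot [-0.016 -0.006  0.005] F [ 0.2 -0.7 -0.6] w 17.2 pos [474.2 282.9 179.1] [-179.9   -0.  -159.5] clk 14.65
```

Emit:
step_arm(deltas=[{"xyz": [-0.02,0,0.2],"delta_rot": [-0.02,0,0],"fingers": -1},{"xyz": [-0.02,0,0.5],"delta_rot": [-0.02,0,0],"fingers": -1},{"xyz": [-0.02,0,0.75],"delta_rot": [-0.02,0,0],"fingers": -1},{"xyz": [-0.02,0,0.88],"delta_rot": [-0.02,0,0],"fingers": -1},{"xyz": [-0.02,0,0.88],"delta_rot": [-0.02,0,0],"fingers": -1}])

```text
clock: 15.07
tool_pos: [475.3, 282.2, 143.2]
eef_rot: [180.0, -0.1, -159.6]
wrist_force: [0.2, -0.1, -1.5]
width: 17.9
```

Emit:
step_arm(deltas=[{"xyz": [0,0,0.1],"delta_rot": [0,0,0],"fingers": -1},{"xyz": [0,0,0.2],"delta_rot": [0,0,0],"fingers": -1},{"xyz": [0,0,0.25],"delta_rot": [0,0,0],"fingers": -1}])

```text
clock: 15.32
tool_pos: [475.6, 283.1, 134.4]
eef_rot: [180.0, 0.0, -159.5]
wrist_force: [0.9, 0.4, -1.6]
width: 17.3
```

```bash
python3 -c "
from h import *
delta(475.0,283.0,101.5,200.5)
s=imaging.read_camera('scene');cv2.imwrite('pics/s10.png',cv2.resize(s['frame'][150:250,320:420],None,fx=5,fy=5,interpolation=cv2.INTER_CUBIC)[:,:,::-1])
"
```

```text
d [0.015 0.002 0.822] rot [ 0.007  0.01  -0.001] F [ 0.9  0.4 -1.6] w 17.3 pos [475.6 283.1 134.4] [ 180.     0.  -159.5] clk 15.32
```

View pics/s10.png

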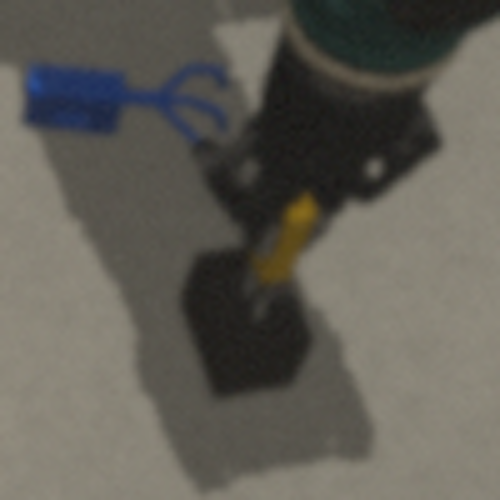

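The tine ends are entering the slot at crop (262,300) with no contact force. Continue down.

Emit:
step_arm(deltas=[{"xyz": [0.01,0,0.15],"delta_rot": [0,0,0],"fingers": -1},{"xyz": [0.01,0,0.3],"delta_rot": [0,0,0],"fingers": -1},{"xyz": [0.01,0,0.45],"delta_rot": [0,0,0],"fingers": -1},{"xyz": [0.01,0,0.6],"delta_rot": [0,0,0],"fingers": -1},{"xyz": [0.01,0,0.7],"delta_rot": [0,0,0],"fingers": -1},{"xyz": [0.01,0,0.77],"delta_rot": [0,0,0],"fingers": -1},{"xyz": [0.01,0,0.8],"delta_rot": [0,0,0],"fingers": -1},{"xyz": [0.01,0,0.8],"delta_rot": [0,0,0],"fingers": -1}])

```text
clock: 16.03
tool_pos: [475.0, 283.1, 102.4]
eef_rot: [180.0, 0.0, -159.5]
wrist_force: [-0.4, 0.6, 0.4]
width: 17.4
```

```bash
python3 -c "
from h import *
delta(475.0,283.0,101.,200.5)
"
```

```text
d [ 0.    -0.003  0.034] rot [0.007 0.003 0.003] F [-0.4  0.6  0.4] w 17.4 pos [475.  283.1 102.4] [ 180.     0.  -159.5] clk 16.03
```

Emit:
step_arm(deltas=[{"xyz": [0,0,0.01],"delta_rot": [0,0,0],"fingers": -1},{"xyz": [0,0,0.02],"delta_rot": [0,0,0],"fingers": -1},{"xyz": [0,0,0.03],"delta_rot": [0,0,0],"fingers": -1},{"xyz": [0,0,0.03],"delta_rot": [0,0,0],"fingers": -1}])

```text
clock: 16.37
tool_pos: [475.1, 283.2, 101.5]
eef_rot: [180.0, 0.0, -159.5]
wrist_force: [0.1, -0.2, -1.2]
width: 17.4
```

Emit:
step_arm(deltas=[{"xyz": [0,0,0.01],"delta_rot": [0,0,0],"fingers": -1},{"xyz": [0,0,0.02],"delta_rot": [0,0,0],"fingers": -1},{"xyz": [0,0,0.02],"delta_rot": [0,0,0],"fingers": -1}])

```text
clock: 16.62
tool_pos: [475.1, 283.2, 100.8]
eef_rot: [180.0, 0.1, -159.5]
wrist_force: [1.0, 0.2, 2.3]
width: 17.5
```

The guard is resting on the stand. Open and rise.

Emit:
step_arm(deltas=[{"xyz": [0,0,0],"delta_rot": [0,0,0],"fingers": -0.5},{"xyz": [0,0,0],"delta_rot": [0,0,0],"fingers": -0.4},{"xyz": [0,0,0],"delta_rot": [0,0,0],"fingers": 0},{"xyz": [0,0,0],"delta_rot": [0,0,0],"fingers": 0.4},{"xyz": [0,0,0],"delta_rot": [0,0,0],"fingers": 0.4},{"xyz": [0,0,-0.3],"delta_rot": [0,0,0],"fingers": 0.4},{"xyz": [0,0,-0.8],"delta_rot": [0,0,0],"fingers": 0.4},{"xyz": [0,0,-1.4],"delta_rot": [0,0,0],"fingers": 0.4},{"xyz": [0,0,-2.0],"delta_rot": [0,0,0],"fingers": 0.4},{"xyz": [0,0,-2.4],"delta_rot": [0,0,0],"fingers": 0.4},{"xyz": [0,0,-2.4],"delta_rot": [0,0,0],"fingers": 0.4}])

```text
clock: 17.53
tool_pos: [476.2, 283.6, 199.8]
eef_rot: [180.0, 0.3, -159.5]
wrist_force: [-0.0, 0.1, -0.0]
width: 59.5
```

```bash
python3 - <<'E'
from h import *
s=imaging.read_camera('scene');t=imaging.read_camera('top')
a=cv2.resize(s['frame'][150:250,320:420],None,fx=4,fy=4,interpolation=cv2.INTER_CUBIC);b=cv2.resize(t['frame'][160:260,210:310],None,fx=4,fy=4,interpolation=cv2.INTER_CUBIC);
c=cv2.resize(s['frame'][180:280,240:340],None,fx=4,fy=4,interpolation=cv2.INTER_CUBIC)
cv2.imwrite('pics/s11.png',np.vstack([np.hstack([a,b]),np.hstack([c,c*0])])[:,:,::-1][:,:,:][:600*2])
cv2.imwrite('pics/s11.png',cv2.resize(np.hstack([a,c]),(800,400))[:,:,::-1]);cv2.imwrite('pics/t11.png',b[:,:,::-1])
delta(555,51,160,172.6)
print("key s",rect(ray(s,mask(s,(22,140,110),(35,255,255),(345,180,60,70))[0],125)))
for z in(54,72):
  print("head t",z,rect(ray(t,mask(t,(8,90,150),(24,255,255),(230,170,60,70))[0],z)))
E
```

```text
d [ 0.166 -6.135  0.913] rot [0.011 0.015 5.582] F [-0.9 -0.6 -0.4] w 59.5 pos [475.2 283.1 196.7] [ 1.800e+02  1.000e-01 -1.595e+02] clk 17.63
key s (array([477.2, 282.6]), array([22.6, 15.2]), 25.7)
head t 54 (array([558. ,  51.2]), array([28. , 66.1]), 82.6)
head t 72 (array([555.3,  50.9]), array([27.7, 65.3]), 82.6)
```

View pics/s11.png

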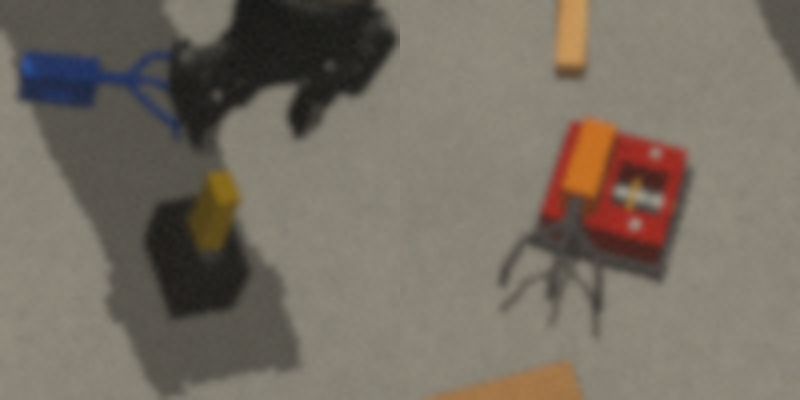

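View pics/t11.png

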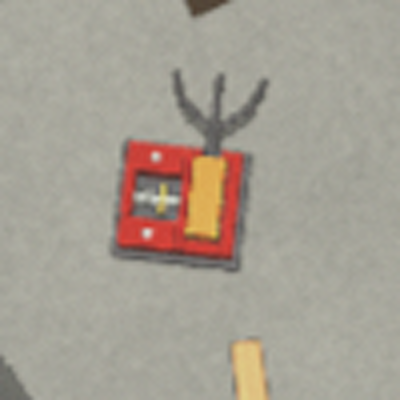

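The key stands back in its slot (left half, handle at (215,210)). The head stands raised in the channel, top centre about (555.3, 50.9), yaw −7.4°. I'll move over it.

Emit:
step_arm(deltas=[{"xyz": [0.02,-1,0],"delta_rot": [0,0,0.8],"fingers": 0.4},{"xyz": [0.05,-2,0],"delta_rot": [0,0,1.8],"fingers": 0.4},{"xyz": [0.08,-3,0.2],"delta_rot": [0,0,2.8],"fingers": 0.4},{"xyz": [0.1,-4,0.5],"delta_rot": [0,0,3.8],"fingers": 0.4},{"xyz": [0.13,-5,0.7],"delta_rot": [0,0,4.6],"fingers": 0.4},{"xyz": [0.15,-5.7,0.85],"delta_rot": [0,0,5.3],"fingers": 0.4},{"xyz": [0.17,-6.13,0.91],"delta_rot": [0,0,5.58],"fingers": 0.4},{"xyz": [0.17,-6.13,0.91],"delta_rot": [0,0,5.58],"fingers": 0.4},{"xyz": [0.17,-6.13,0.91],"delta_rot": [0,0,5.58],"fingers": 0.4},{"xyz": [0.17,-6.13,0.91],"delta_rot": [0,0,5.58],"fingers": 0.4}])

```text
clock: 18.47
tool_pos: [554.0, 51.6, 159.5]
eef_rot: [179.9, -0.1, 172.7]
wrist_force: [-0.8, 0.5, -0.1]
width: 59.9
```

```bash
python3 -c "
from h import *
delta(555.2,51,68,172.6)
s=imaging.read_camera('scene');cv2.imwrite('pics/s12.png',cv2.resize(s['frame'][170:270,230:350],None,fx=5,fy=5,interpolation=cv2.INTER_CUBIC)[:,:,::-1])
"
```

```text
d [-0.033 -0.013  2.287] rot [ 0.011 -0.01   0.012] F [-0.8  0.5 -0.1] w 59.9 pos [554.   51.6 159.5] [ 1.799e+02 -1.000e-01  1.727e+02] clk 18.47
```

View pics/s12.png

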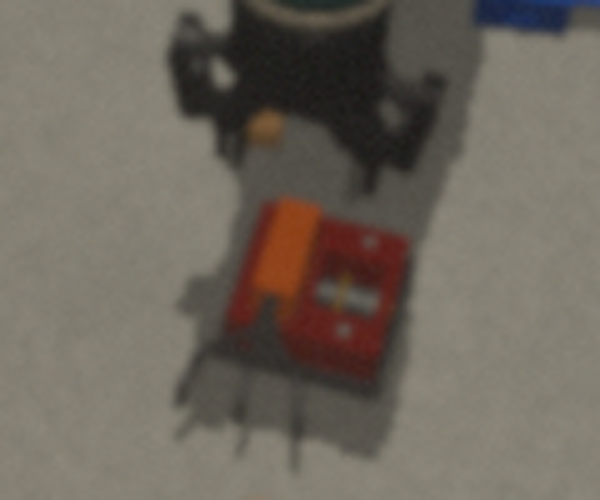

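The head is raised at crop (285,250) between the open fingers. Go down.

Emit:
step_arm(deltas=[{"xyz": [-0.03,-0.01,0.3],"delta_rot": [0,0,0],"fingers": 0.4},{"xyz": [-0.03,-0.01,0.8],"delta_rot": [0,0,0],"fingers": 0.4},{"xyz": [-0.03,-0.01,1.3],"delta_rot": [0,0,0],"fingers": 0.4},{"xyz": [-0.03,-0.01,1.7],"delta_rot": [0,0,0],"fingers": 0.4},{"xyz": [-0.03,-0.01,2.0],"delta_rot": [0,0,0],"fingers": 0.4},{"xyz": [-0.03,-0.01,2.2],"delta_rot": [0,0,0],"fingers": 0.4},{"xyz": [-0.03,-0.01,2.28],"delta_rot": [0,0,0],"fingers": 0.4},{"xyz": [-0.03,-0.01,2.28],"delta_rot": [0,0,0],"fingers": 0.2},{"xyz": [-0.03,-0.01,2.28],"delta_rot": [0,0,0],"fingers": 0},{"xyz": [-0.03,-0.01,2.28],"delta_rot": [0,0,0],"fingers": -0.2},{"xyz": [-0.03,-0.01,2.28],"delta_rot": [0,0,0],"fingers": -0.3}])

```text
clock: 19.43
tool_pos: [556.1, 50.6, 69.5]
eef_rot: [179.9, 0.1, 172.6]
wrist_force: [-0.0, 1.1, 0.1]
width: 29.8
```

Emit:
step_arm(deltas=[{"xyz": [0,0,0],"delta_rot": [0,0,0],"fingers": -0.4},{"xyz": [0,0,0],"delta_rot": [0,0,0],"fingers": -0.5},{"xyz": [0,0,0],"delta_rot": [0,0,0],"fingers": -1},{"xyz": [0,0,0],"delta_rot": [0,0,0],"fingers": -1},{"xyz": [0,0,0],"delta_rot": [0,0,0],"fingers": -1}])

```text
clock: 19.85
tool_pos: [556.0, 50.5, 69.1]
eef_rot: [180.0, 0.1, 172.6]
wrist_force: [1.1, -0.4, 2.0]
width: 22.8
```

Gripped at 22.8 mm. Lift straight out.

Emit:
step_arm(deltas=[{"xyz": [0,0,-0.1],"delta_rot": [0,0,0],"fingers": -1},{"xyz": [0,0,-0.3],"delta_rot": [0,0,0],"fingers": -1},{"xyz": [0,0,-0.6],"delta_rot": [0,0,0],"fingers": -1},{"xyz": [0,0,-1.0],"delta_rot": [0,0,0],"fingers": -1},{"xyz": [0,0,-1.5],"delta_rot": [0,0,0],"fingers": -1},{"xyz": [0,0,-2.0],"delta_rot": [0,0,0],"fingers": -1},{"xyz": [0,0,-2.4],"delta_rot": [0,0,0],"fingers": -1},{"xyz": [0,0,-2.7],"delta_rot": [0,0,0],"fingers": -1},{"xyz": [0,0,-2.8],"delta_rot": [0,0,0],"fingers": -1},{"xyz": [0,0,-2.8],"delta_rot": [0,0,0],"fingers": -1}])

```text
clock: 20.68
tool_pos: [556.0, 50.5, 181.9]
eef_rot: [179.9, 0.1, 172.6]
wrist_force: [-1.2, 0.7, -1.5]
width: 22.7
```

```bash
python3 -c "
from h import *
delta(473.4,-308.1,180,188.4)
s=imaging.read_camera('scene');cv2.imwrite('pics/s13.png',cv2.resize(s['frame'][140:280,210:370],None,fx=4,fy=4,interpolation=cv2.INTER_CUBIC)[:,:,::-1])
"
```

```text
d [ 0.896 -9.156  0.037] rot [ 0.008  0.023 -3.158] F [-1.2  0.7 -1.5] w 22.7 pos [556.   50.5 181.9] [1.799e+02 1.000e-01 1.726e+02] clk 20.68
```

View pics/s13.png

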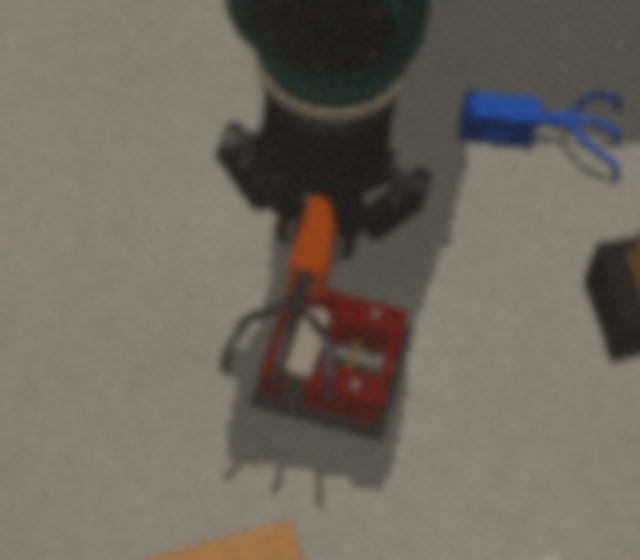

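The head is free of the dock and level, block at crop (313,240), claw tips at (225,370) and (330,400). Carry it to the carton.

Emit:
step_arm(deltas=[{"xyz": [0.04,-0.4,0],"delta_rot": [0,0,-0.1],"fingers": -1},{"xyz": [0.1,-1.1,0],"delta_rot": [0,0,-0.4],"fingers": -1},{"xyz": [0.2,-2.0,0],"delta_rot": [0,0,-0.7],"fingers": -1},{"xyz": [0.29,-2.9,0],"delta_rot": [0,0,-1.0],"fingers": -1},{"xyz": [0.38,-3.8,0],"delta_rot": [0,0,-1.3],"fingers": -1},{"xyz": [0.46,-4.7,0],"delta_rot": [0,0,-1.6],"fingers": -1},{"xyz": [0.55,-5.6,0],"delta_rot": [0,0,-1.9],"fingers": -1},{"xyz": [0.64,-6.5,0],"delta_rot": [0,0,-2.2],"fingers": -1},{"xyz": [0.73,-7.4,0],"delta_rot": [0,0,-2.6],"fingers": -1},{"xyz": [0.81,-8.2,0],"delta_rot": [0,0,-2.9],"fingers": -1},{"xyz": [0.87,-8.8,0],"delta_rot": [0,0,-3.1],"fingers": -1},{"xyz": [0.9,-9.15,0],"delta_rot": [0,0,-3.16],"fingers": -1}])

```text
clock: 21.73
tool_pos: [471.7, -310.2, 179.3]
eef_rot: [179.9, -0.0, -171.6]
wrist_force: [0.1, 0.3, -2.0]
width: 22.8
```

Emit:
step_arm(deltas=[{"xyz": [0,0,0],"delta_rot": [0,0,0],"fingers": -1},{"xyz": [0,0,0],"delta_rot": [0,0,0],"fingers": -1}])

```text
clock: 21.9
tool_pos: [472.4, -307.9, 179.5]
eef_rot: [179.9, -0.0, -171.7]
wrist_force: [0.6, 0.7, -2.4]
width: 22.7
```

```bash
python3 -c "
from h import *
delta(473.4,-308.1,39,188.4)
s=imaging.read_camera('scene');cv2.imwrite('pics/s14.png',cv2.resize(s['frame'][120:260,100:260],None,fx=4,fy=4,interpolation=cv2.INTER_CUBIC)[:,:,::-1])
"
```

```text
d [-0.026 -0.016  3.513] rot [ 0.026 -0.006 -0.015] F [ 0.6  0.7 -2.4] w 22.7 pos [ 472.4 -307.9  179.5] [ 179.9   -0.  -171.7] clk 21.9
```

View pics/s14.png

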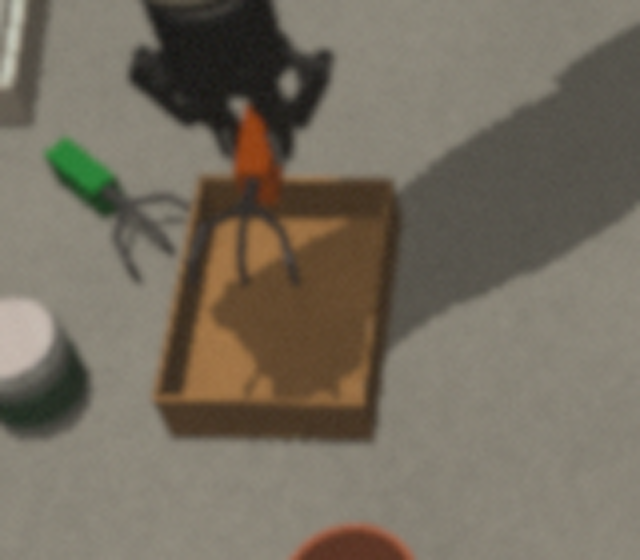

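The head is level above the carton. The apparent offset is parallax from the height. Lower it.

Emit:
step_arm(deltas=[{"xyz": [-0.03,-0.02,0.3],"delta_rot": [0,0,0],"fingers": -1},{"xyz": [-0.03,-0.02,0.8],"delta_rot": [0,0,0],"fingers": -1},{"xyz": [-0.03,-0.02,1.3],"delta_rot": [0,0,0],"fingers": -1},{"xyz": [-0.03,-0.02,1.8],"delta_rot": [0,0,0],"fingers": -1},{"xyz": [-0.03,-0.02,2.3],"delta_rot": [0,0,0],"fingers": -1},{"xyz": [-0.03,-0.02,2.7],"delta_rot": [0,0,0],"fingers": -1},{"xyz": [-0.03,-0.02,3.0],"delta_rot": [0,0,0],"fingers": -1},{"xyz": [-0.03,-0.02,3.2],"delta_rot": [0,0,0],"fingers": -1},{"xyz": [-0.03,-0.02,3.35],"delta_rot": [0,0,0],"fingers": -1},{"xyz": [-0.03,-0.02,3.4],"delta_rot": [0,0,0],"fingers": -1},{"xyz": [-0.03,-0.02,3.4],"delta_rot": [0,0,0],"fingers": -1}])

```text
clock: 22.87
tool_pos: [474.4, -308.0, 44.5]
eef_rot: [179.9, 0.0, -171.6]
wrist_force: [-0.2, 0.1, -1.9]
width: 22.9
```

```bash
python3 -c "
from h import *
delta(473.4,-308.1,37,188.4)
s=imaging.read_camera('scene');cv2.imwrite('pics/s15.png',cv2.resize(s['frame'][120:260,100:260],None,fx=4,fy=4,interpolation=cv2.INTER_CUBIC)[:,:,::-1])
"
```

```text
d [0.026 0.001 0.188] rot [0.01  0.005 0.007] F [-0.2  0.1 -1.9] w 22.9 pos [ 474.4 -308.    44.5] [ 179.9    0.  -171.6] clk 22.87
```

View pics/s15.png

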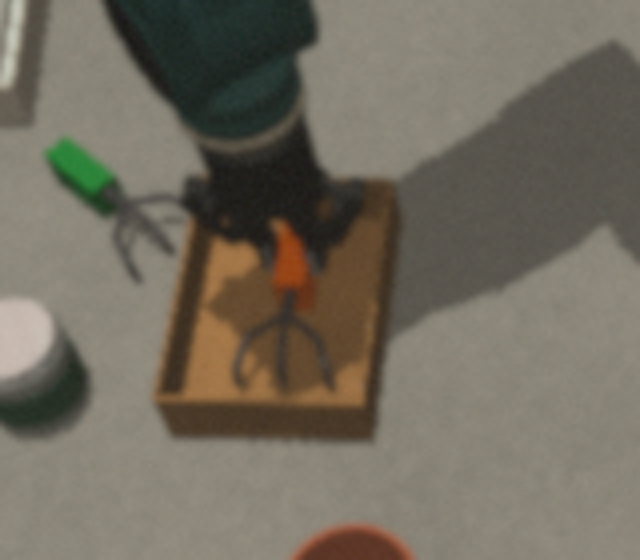

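The head is inside the carton, a few mm above the floor, with claw tips at crop (240–330,385) clear of the wall. I'll feel for the floor.

Emit:
step_arm(deltas=[{"xyz": [0,0,0.04],"delta_rot": [0,0,0],"fingers": -1},{"xyz": [0,0,0.08],"delta_rot": [0,0,0],"fingers": -1},{"xyz": [0,0,0.12],"delta_rot": [0,0,0],"fingers": -1},{"xyz": [0,0,0.15],"delta_rot": [0,0,0],"fingers": -1},{"xyz": [0,0,0.15],"delta_rot": [0,0,0],"fingers": -1}])

```text
clock: 23.33
tool_pos: [474.2, -308.3, 38.4]
eef_rot: [179.9, 0.0, -171.6]
wrist_force: [-0.1, -0.4, -1.4]
width: 22.4
```

Emit:
step_arm(deltas=[{"xyz": [0,0,0.01],"delta_rot": [0,0,0],"fingers": -1},{"xyz": [0,0,0.02],"delta_rot": [0,0,0],"fingers": -1},{"xyz": [0,0,0.03],"delta_rot": [0,0,0],"fingers": -1},{"xyz": [0,0,0.03],"delta_rot": [0,0,0],"fingers": -1}])

```text
clock: 23.67
tool_pos: [474.3, -308.4, 37.6]
eef_rot: [180.0, 0.0, -171.6]
wrist_force: [-0.5, 0.1, 3.6]
width: 23.0
```

The floor is felt (force up by 5 N). Release with a limited opening, then rise.

Emit:
step_arm(deltas=[{"xyz": [0,0,0],"delta_rot": [0,0,0],"fingers": -0.4},{"xyz": [0,0,0],"delta_rot": [0,0,0],"fingers": -0.2},{"xyz": [0,0,0],"delta_rot": [0,0,0],"fingers": 0},{"xyz": [0,0,0],"delta_rot": [0,0,0],"fingers": 0.1},{"xyz": [0,0,0],"delta_rot": [0,0,0],"fingers": 0.1},{"xyz": [0,0,-0.3],"delta_rot": [0,0,0],"fingers": 0.1},{"xyz": [0,0,-0.9],"delta_rot": [0,0,0],"fingers": 0.1},{"xyz": [0,0,-1.7],"delta_rot": [0,0,0],"fingers": 0.1},{"xyz": [0,0,-2.5],"delta_rot": [0,0,0],"fingers": 0.1},{"xyz": [0,0,-3.3],"delta_rot": [0,0,0],"fingers": 0.1},{"xyz": [0,0,-4.0],"delta_rot": [0,0,0],"fingers": 0.1},{"xyz": [0,0,-4.0],"delta_rot": [0,0,0],"fingers": 0.1}])

```text
clock: 24.67
tool_pos: [475.7, -309.7, 202.5]
eef_rot: [-179.7, 0.3, -171.6]
wrist_force: [1.2, -0.1, 0.1]
width: 46.7
```

Emit:
step_arm(deltas=[{"xyz": [0.8,-0.8,-0.5],"delta_rot": [0,0,0],"fingers": 0.1},{"xyz": [1.6,-1.6,-0.5],"delta_rot": [0,0,0],"fingers": 0.1},{"xyz": [2.2,-2.0,-0.5],"delta_rot": [0,0,0],"fingers": 0.1},{"xyz": [2.5,-2.4,-0.5],"delta_rot": [0,0,0],"fingers": 0.1},{"xyz": [2.5,-2.4,-0.5],"delta_rot": [0,0,0],"fingers": 0.1}])

```text
clock: 25.08
tool_pos: [387.2, -421.1, 216.7]
eef_rot: [180.0, 0.0, -171.8]
wrist_force: [-0.1, 0.0, -0.9]
width: 46.8
```

```bash
python3 - <<'E'
from h import *
s=imaging.read_camera('scene');t=imaging.read_camera('top');cv2.imwrite('pics/s16.png',s['frame'][:,:,::-1]);cv2.imwrite('pics/t16.png',t['frame'][:,:,::-1])
cv2.imwrite('pics/c16.png',np.hstack([cv2.resize(s['frame'][120:260,100:240],(400,400),interpolation=cv2.INTER_CUBIC),cv2.resize(s['frame'][150:250,320:420],(400,400),interpolation=cv2.INTER_CUBIC)])[:,:,::-1])
print(rect(ray(s,mask(s,(5,190,110),(15,255,255),(150,165,60,60))[0],40)))
print("key s",rect(ray(s,mask(s,(22,140,110),(35,255,255),(345,180,60,70))[0],125)))
for n,p in(('s',s),('t',t)):
    d=cv2.absdiff(p['frame'],cv2.imread(f"pics/{'scene' if n=='s' else 'top'}0.png")[:,:,::-1]).max(2);cv2.imwrite(f'pics/d{n}.png',d)
delta(474,-308,37,188.4)
E
```

```text
(array([ 474. , -305.4]), array([64.1, 29. ]), 9.8)
key s (array([477.1, 282.2]), array([28.3, 19.2]), 19.5)
d [-2.503  2.418  4.498] rot [ 0.016  0.005 -0.016] F [ 0.1 -0.1 -0.5] w 47.1 pos [ 388.9 -418.4  216.7] [ 179.9    0.  -171.7] clk 25.18
```

View pics/s16.png

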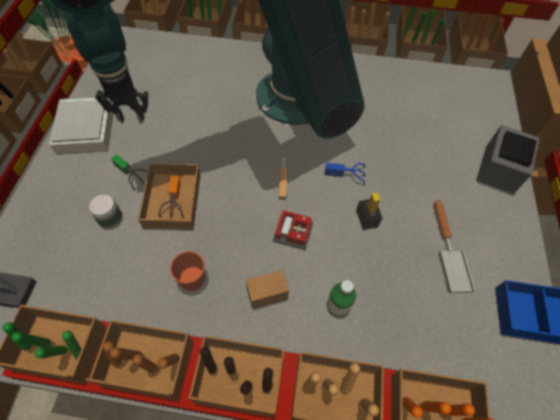

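View pics/c16.png

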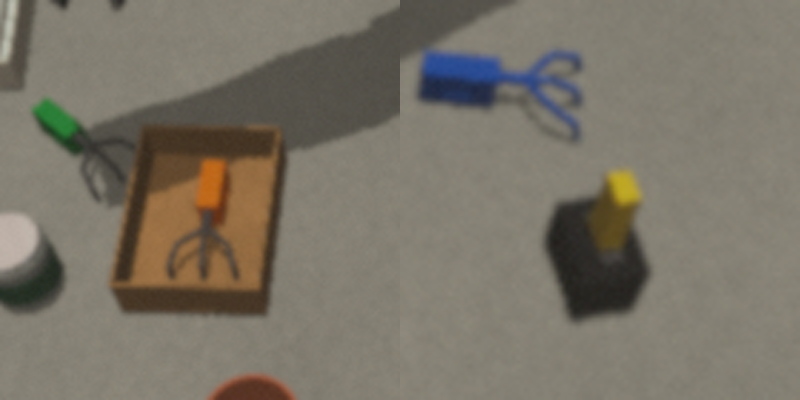

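View pics/t16.png

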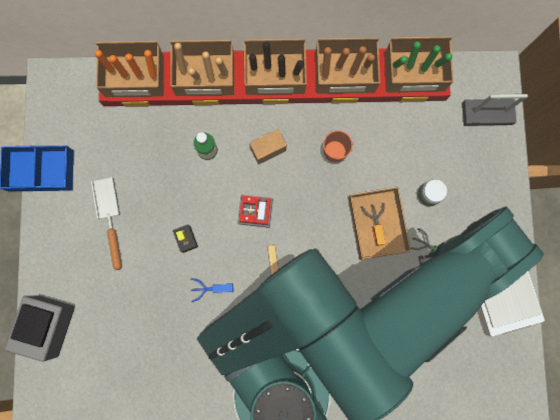

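The head lies flat and upright in the carton, at top-view (379,228). The key is upright in its stand at (184,238), and the bystanders look unmoved. Handing in.

```bash
python3 - <<'E'
from h import *
t=imaging.read_camera('top')
print("key top",rect(ray(t,mask(t,(22,140,150),(35,255,255),(160,215,60,70))[0],125)))
print(bot.hand_in())
E
```

```text
key top (array([475.7, 283.9]), array([27.1, 19.1]), 23.1)
the job is handed in; nothing more can be done
None
```

I did the job in the order asked and handed it in at about 25 s of the 62 s allowed. I took the key and lowered the fork astride the rod, with no contact felt. I pushed the crosspiece in small steps at 5–6 N until the head popped up. Then I put the key back in its stand and laid the orange head in the carton.

**Last checks:**
- **Head:** it lies the right way up, flat in the carton, at about (474, -305) and roughly in line with the carton. The fingers are open and well clear of it.
- **Key:** it stands upright in its stand, within about 1 mm of its first place by the top camera and about 2 mm by the scene camera. Its measured yaw was 23.1° in the top view and 19.5° in the scene view, against about 20° at the start. The top-view mask is coarse, so I trust that figure to only a few degrees.
- **Everything else:** by eye in both views, the other objects look unmoved. The dibber and the green spare were partly hidden by the arm in the final top view.

**What went wrong:** my first approach to the key stopped about 9 mm short because joint 6 had reached its 180° limit. I rose without touching anything and took the same grasp turned half round.

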